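# Wedge up a carving panel and hold the wedge

## Robot

A 6-joint arm with a two-finger parallel gripper is mounted at the origin on the work surface. World frame = base frame: x ahead of the robot, y to its left, z up, the work surface at z = 0. Lengths are in m, angles in degrees, forces in N, time in s.
With the tool pointing down it reaches from about 0.35 to 0.875 m from the base axis. Payload 4.2 kg.
Tool frame: the origin (TCP) lies midway between the tips of the shut fingers; the grasp point (between the pads) lies 19 mm behind it; z points along the fingers, y is the line along which they close (so a half turn about z gives the same grasp; the last joint's range is limited). The gripper opens to 87 mm and grips with 3 to 60 N. Pads are 19 mm wide; open, the fingers measure 117 mm over their backs; the gripper's body (75 mm by 190 mm) begins 51 mm behind the grasp point.
Start: joints at [78.759, 22.042, 0.453, 0, -68.411, -14.817], TCP at [0.275, 0.561, 0.223] pointing down, gripper open.
Joint ranges: [-179.83, 179.83], [-69.29, 118.12], [-61.27, 80.66], [-181.25, 117.63], [-171.15, -9.14], [-177.46, 177.46]. Speed limits (degrees/s): [159.86, 159.86, 180, 180, 180, 180].

## Interface

Orientations are given as a 3x3 rotation matrix whose columns are the frame's x, y, z axes.
In Python, from station import * gives the robot as it stands. The module is installed in compiled form; this text tells all that it offers.
- The arm moves only by the tool servo_tool, never from a script. Its argument "deltas" is a list of rows, each an object of numbers: "tx", "ty", "tz": the shift along the tool's x, y, z in mm; "ax", "ay", "az": the turn, a rotation vector about the tool's x, y, z in rad; "claw": the finger opening in mm, from 0 to 87. In form: [{"tx": .., "ty": .., "tz": .., "ax": .., "ay": .., "az": .., "claw": ..}, ...]. A call has 1 to 12 rows; each row is the pose to reach, as a shift and turn from the pose commanded when the call began, along the tool's axes at that moment; what a row does not reach only later rows make up. A row lasts 1/12 s, in which the tool goes at most 41.7 mm and 7.16 degrees, less where a joint would pass 70% of its speed; a pose out of reach is approached as far as the arm can. A call with a gripper value outside its range is refused whole. The fingers move at their own pace and stop on an object; the grip force is fixed at half the most. Time passes only in rows, so rows that repeat a pose let the fingers close. It gives the time, the measured TCP pose, the force, the opening and the grip force at its end, in the units of the state.
- sense(): the state, without advancing time (a new reading comes with each control period).
- capture(name): name is "scene" or "top" or "wrist"; returns the picture (480x640x3 uint8, blue, green, red); there is no depth.
- calibration(name): a dict with "fx", "fy", "cx", "cy" (pixels), "dist" ([k1, k2, p1, p2, k3] as OpenCV has them; the pictures are not rectified), "cam_to_world" (4x4, takes a point from camera to world coordinates); the wrist camera has in their place "hand_eye" (4x4, takes a point from camera to tool coordinates, whose origin is the TCP and whose axes are the flange's). Camera axes: x right, y down, z forward; pixel columns grow to the right and rows downward; lengths in m; the calibration is good to about 2 mm. A picture is of the moment at which its call begins: read the wrist's pose just before it. calibration takes no time and is no camera call.
- finish_job(): hands the job in; it is judged then, once.
Trained networks look in the newest picture that a camera, given by its name, has taken for a name from the list of things; names that differ only in an ending like _2 or _b are one class to them, and where a whole thing is asked for, a point or a joint stands for the part that bears it (a point fixed in the world has none). Each returns a list of dicts, best first, with "confidence" (0 to 1); they miss things now and then, are a little off and sometimes report something else, mostly with a low value. They report only what shows in the picture. A call takes as long as a camera call. They do not tell look-alikes from the thing itself.
- recognise(label, camera): "xyz" ([x, y, z] in m, in the coordinates of the camera as it stood for that picture, good to about 4 mm: the middle of the surface that is visible of it).
- trace(label, camera): "mask" (480x640 bool, what is visible of it).
The state is a dict: "time_s": time; "joints": joint angles; "joint_velocities": joint speeds; "effort": joint torques, N m; "tcp_pos": TCP position; "ee_rot": TCP orientation; "wrist_force": force on the tool from outside, world axes, zero at the start; "moment": the same for the moment, N m; "gripper_width": opening from 0.0 (shut) to 1.0 (fully open); "gripper_force": force on a finger pad.
Only numpy, scipy, OpenCV 4.12 (cv2) and the standard library are available. Lean on these libraries where they do the work, as an engineer would, in place of code of your own. Each camera call takes 0.05 s, during which the arm holds its last target. There are 200 camera calls.

## Task

On the carver's board, first swing the clamp lever back so that its nose stands well clear of the carved panel. Then set the wooden wedge on the board, thin end first, and push it in between the two front rests until the panel's front edge has just lifted off both, by a few millimetres, its back edge still at the fence. Finish while still holding the wedge there in the gripper, flat on the board and alone carrying the panel's front; leave the packing block, the mallet and the gouge alone.

Things in the scene. Friction and masses are not known exactly. Their poses are not given: they have to be found in the camera images.
- fixture: Carver's plywood board, fixed on the bench, 310 (x) x 270 (y) x 12 mm. Origin: centre of its underside; x points from its open front edge to the back fence, y left, z up. The bare apron (top face, z = 12 mm) runs from x = -155 mm to the panel. The rear rest (12 mm tall, full width) covers x = 95 to 135 mm; the fence's face is at x = 135 mm, its top at z = 47 mm.
- gap (a point): Middle of the gap between the two front rests, on the board's top face, at the rests' front faces (fixture x = -15, y = 0, z = 12 mm). The rests are 30 (x) x 50 (y) mm and 12 mm tall, centred at fixture x = 0, y = +85 and -85 mm; 120 mm are free between them.
- clamp (a joint): Angle of the hold-down lever about the fixture's y axis: 0 = down, nose just over the panel's front left corner; grows to 1.25 rad as the upright handle swings back to fixture -x and the nose rises. Friction (0.15 N m) keeps it where it is left.
- clamp_pivot (a point): The lever's pivot, in a steel bracket 36 x 34 mm, 84 mm high (fixture x = -60, y = 98, z = 75 mm). The nose runs 58 mm to +x, 10 mm thick, with a rubber foot under its end. The round handle rises from here, leaning 0.15 rad to +x at joint 0: 9 mm thick, from 35 mm up black and 14 mm thick.
- clamp_tip (a point): Top end of the black handle, 97 mm from the pivot (171 mm above the bench at joint 0).
- blank: Loose carving panel of pale wood with a low carved leaf (up to 6 mm) on top: 160 (x) x 230 (y) x 32 mm, 0.4 to 0.8 kg. Origin: centre of its underside; axes as the fixture's. It lies on the front and rear rests, underside 24 mm above the bench (12 mm above the board), back edge within 3 mm of the fence, front edge at fixture x about -27 mm.
- blank_left (a point): On the underside of the panel at its front edge, 105 mm left (+y) of the middle; 24 mm above the bench while the panel lies on the rests.
- blank_right (a point): The same, 105 mm right (-y) of the middle.
- wedge: Loose wooden wedge, 116 (x) x 36 (y) mm, about 0.1 kg, flat on the bench left or right of the board. Origin: centre of its underside; x points to the thin end (x = 58 mm), 5 mm thick; the top slopes up evenly to 25 mm thick at x = -22 mm (1 in 4). Behind that is a grip block 36 x 36 mm, 42 mm tall, centred at x = -40 mm.
- wedge_toe (a point): Middle of the wedge's thin end, at its underside. The wedge meets the panel when this is 28 mm beyond the panel's front edge; then each 4 mm lifts 1 mm and needs about 3 to 12 N.
- block: Plain packing block of the same wood, 116 x 36 x 25 mm, no slope; not needed. Origin: centre of its underside. Lies on the bench on the other side of the board from the wedge.
- mallet: Dark wooden mallet lying left of the board: head 65 x 110 x 60 mm, handle pointing to the robot, 240 mm long over all. Origin on the bench under its middle, x towards the head.
- gouge: Gouge with a wooden handle lying right of the board, along x, 250 mm long, 20 mm high. Origin on the bench under the ferrule.
Things that resemble listed ones, but are neither listed nor needed, are in the scene too. Leave any blue or red look-alike of the wedge alone. Leave any green look-alike of the block alone.

How it is judged:
By the outcome, as a careful person would: the job done as asked, in the order asked, and still so for the second after the job is handed in, while the arm keeps its last pose, push and grip.
It also fails if it takes over 72 s, if anything falls off the work surface, if the arm or the gripper's body presses on something with over 40 N, if the wrist force passes 120 N, or if a joint passes its speed limit or range.

## Working session

There is one attempt and no reset: what is moved stays moved. The work goes in short steps, Python scripts to look and compute and a tool call to move; the robot and the scene stay as the last step left them, time stands still between calls to the robot, and variables do not carry over. Pictures are saved under pics/ and viewed, at most 10 in all, crops included, and the job is handed in when it is done.

Besides the shell and the picture viewer there is one more tool, called after "Call:" by a JSON object that holds its "name" and its "arguments", one argument or row to a line. servo_tool: Moves the arm, as the interface text tells. Its arguments: {"type":"object","properties":{"deltas":{"type":"array","items":{"type":"object","properties":{"tx":{"type":"number"},"ty":{"type":"number"},"tz":{"type":"number"},"ax":{"type":"number"},"ay":{"type":"number"},"az":{"type":"number"},"claw":{"type":"number"}}}}},"required":["deltas"]}

```bash
mkdir -p pics
cat > h.py <<'E'
from station import *
import numpy as np, cv2
def cam(n):
    c=calibration(n);K=np.array([[c['fx'],0,c['cx']],[0,c['fy'],c['cy']],[0,0,1]]);d=np.array(c['dist'],float)
    if n=='wrist':
        s=sense();T=np.eye(4);T[:3,:3]=np.array(s['ee_rot']);T[:3,3]=s['tcp_pos'];M=T@np.array(c['hand_eye'])
    else: M=np.array(c['cam_to_world'])
    return K,d,M
def ray(n,px,z,C=None):
    K,d,M=C or cam(n)
    u=cv2.undistortPoints(np.array(px,float).reshape(-1,1,2),K,d).reshape(-1,2)
    r=np.c_[u,np.ones(len(u))]@M[:3,:3].T;o=M[:3,3]
    return o+r*((z-o[2])/r[:,2])[:,None]
def proj(n,P,C=None):
    K,d,M=C or cam(n);W=np.linalg.inv(M)
    return cv2.projectPoints(np.array(P,float).reshape(-1,3)@W[:3,:3].T+W[:3,3],np.zeros(3),np.zeros(3),K,d)[0].reshape(-1,2)
def rec(l,n,C=None):
    K,d,M=C or cam(n)
    return [(round(r['confidence'],2),np.round(M[:3,:3]@r['xyz']+M[:3,3],4)) for r in recognise(l,n)]
E
python3 - <<'E'
from h import *
for n in('scene','top'):
    cv2.imwrite(f'pics/{n}.png',capture(n))
    for l in('fixture','blank','wedge','block','clamp','mallet','gouge','clamp_tip','blank_left','blank_right','gap','wedge_toe','clamp_pivot'):
        r=rec(l,n)
        print(n,l,[(c,x.tolist(),proj(n,x)[0].round().tolist()) for c,x in r])
print(sense())
E
```

```text
scene fixture [(0.98, [0.7129, -0.0036, 0.0123], [364.0, 318.0])]
scene blank [(0.71, [0.6634, 0.0088, 0.0507], [359.0, 292.0])]
scene wedge [(0.87, [0.4694, 0.4746, 0.017], [451.0, 226.0]), (0.68, [0.2821, 0.2858, 0.0166], [372.0, 212.0]), (0.32, [0.5874, 0.1341, 0.0967], [386.0, 249.0])]
scene block [(0.71, [0.4961, -0.373, 0.0226], [191.0, 304.0]), (0.57, [0.4971, -0.5008, 0.0236], [137.0, 319.0])]
scene clamp [(0.5, [0.5873, 0.1323, 0.0934], [386.0, 251.0]), (0.41, [0.4472, 0.3447, 0.0173], [415.0, 232.0])]
scene mallet [(0.75, [0.7668, 0.3388, 0.0409], [487.0, 283.0])]
scene gouge [(0.73, [0.6914, -0.3064, 0.0145], [242.0, 352.0])]
scene clamp_tip [(0.62, [0.5859, 0.1316, 0.0958], [385.0, 250.0])]
scene blank_left [(0.98, [0.6662, 0.0059, 0.0539], [359.0, 292.0])]
scene blank_right [(0.58, [0.6643, 0.0065, 0.0538], [359.0, 292.0])]
scene gap [(0.95, [0.7094, 0.0009, 0.0142], [365.0, 316.0])]
scene wedge_toe [(0.93, [0.2826, 0.2842, 0.0206], [372.0, 212.0]), (0.88, [0.4439, 0.3426, 0.0154], [414.0, 232.0]), (0.6, [0.4687, 0.4793, 0.0146], [452.0, 226.0])]
scene clamp_pivot [(0.67
[... 1517 characters left out ...]
084730e+01, -1.48148804e+01]), 'joint_velocities': array([-0.01787013, -0.06664901,  0.13995891,  0.00898852, -0.01688083,
        0.04540056]), 'effort': array([-5.00770693e-04, -3.90466940e+01,  1.87617087e+01,  4.22435537e+00,
        1.53932447e-02, -2.41609928e-05]), 'tcp_pos': array([0.27451682, 0.56147196, 0.22252929]), 'ee_rot': array([[ 8.98373007e-01, -4.39233355e-01,  1.52838122e-05],
       [-4.39233355e-01, -8.98373007e-01, -5.42706977e-06],
       [ 1.61143144e-05, -1.83762711e-06, -1.00000000e+00]]), 'wrist_force': array([ 0.48657805, -0.02989787, -0.53156964]), 'moment': array([-0.0072506 ,  0.02143172, -0.0140163 ]), 'gripper_force': 0.0, 'gripper_width': 1.0034444122681225}
```

View pics/top.png

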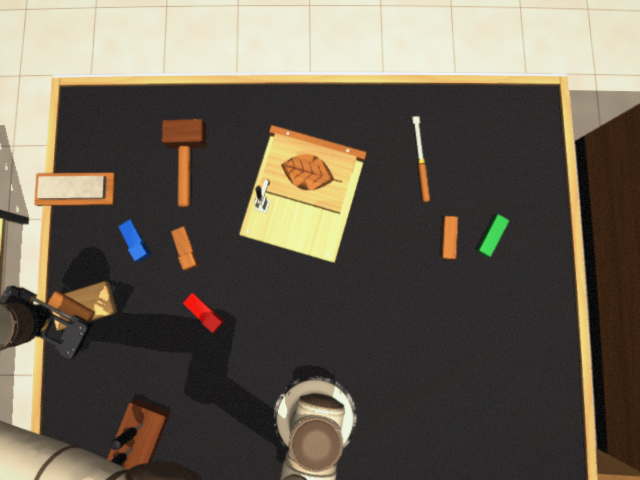

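View pics/scene.png

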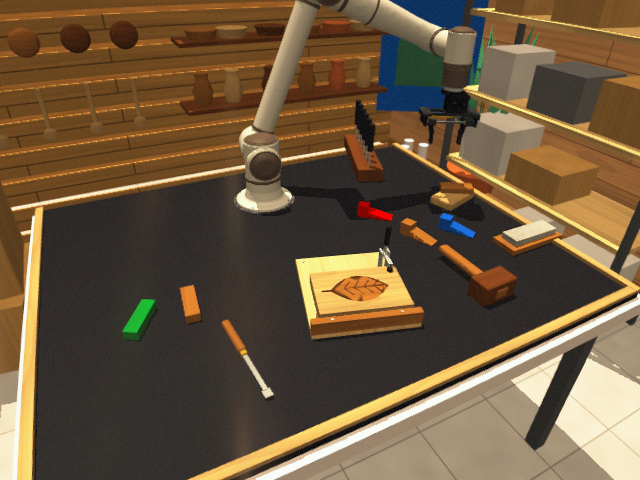

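```bash
cat > fit.py <<'E'
from h import *
from scipy.optimize import minimize
def box(x0,x1,y0,y1,z0,z1): return [[x,y,z] for x in(x0,x1) for y in(y0,y1) for z in(z0,z1)]
FIX=[box(-.155,.155,-.135,.135,0,.012),box(.135,.155,-.135,.135,0,.047)]
WED=[box(-.058,-.022,-.018,.018,0,.042),[[x,y,z] for y in(-.018,.018) for x,z in((-.022,0),(-.022,.025),(.058,0),(.058,.005))]]
def xf(p,P):
    c,s=np.cos(p[2]),np.sin(p[2]);P=np.array(P,float);return np.c_[p[0]+c*P[:,0]-s*P[:,1],p[1]+s*P[:,0]+c*P[:,1],P[:,2]]
def render(p,model,n,C,S=4):
    im=np.zeros((480*S//2,640*S//2),np.uint8) if 0 else np.zeros((480,640),np.float32)
    big=np.zeros((480*S,640*S),np.uint8)
    for b in model:
        q=(proj(n,xf(p,b),C)+.5)*S-.5
        cv2.fillConvexPoly(big,cv2.convexHull(np.round(q*16).astype(np.int32)),255,shift=4)
    return cv2.resize(big,(640,480),interpolation=cv2.INTER_AREA)/255.
def fit(p0,model,masks,extra=None):
    Cs={n:cam(n) for n in masks}
    def cost(v):
        p=[p0[0]+v[0]/100,p0[1]+v[1]/100,p0[2]+v[2]/10]
        return sum(np.abs(render(p,model,n,Cs[n])-m).sum()/m.sum() for n,m in masks.items())
    best=min((minimize(cost,[0,0,a],method='Nelder-Mead',options=dict(initial_simplex=[[0,0,a],[1,0,a],[0,1,a],[0,0,a+1]],maxiter=150)) for a in(0,)),key=lambda r:r.fun)
    v=best.x;return np.array([p0[0]+v[0]/100,p0[1]+v[1]/100,p0[2]+v[2]/10]),best.fun
def blob(img,seed,thr=60):
    m=(img.max(2)>thr).astype(np.uint8);n,l=cv2.connectedComponents(m);return (l==l[seed[1],seed[0]]).astype(float)
E
cat > a.py <<'E'
from fit import *
T=cv2.imread('pics/top.png');S=cv2.imread('pics/scene.png')
mt=blob(T,(300,225));print(mt.sum())
Ct=cam('top')
# front corners guess
f=ray('top',[(240,235),(334,262)],.012);print(f)
d=f[0]-f[1];yaw=np.arctan2(d[1],d[0])-np.pi/2;m=f.mean(0);p0=[m[0]+.155*np.cos(yaw),m[1]+.155*np.sin(yaw),yaw]
rf=fit(p0,FIX,{'top':mt});print('fix',rf)
ms=blob(S,(365,275))
print('scene fix',ms.sum())
rs=fit(rf[0],FIX+[xf([.053,0,0],box(-.08,.08,-.115,.115,.024,.056))],{'scene':ms});print(rs)
wt=blob(T,(184,245));ws=blob(S,(418,233));print(wt.sum(),ws.sum())
for yaw in (.25,.25+np.pi):
    for m in ({'top':wt},{'scene':ws},{'top':wt,'scene':ws}):print('wedge',yaw,fit([.447,.346,yaw],WED,m))
p=rf[0];np.save('fix.npy',p)
vis=T.copy();P=np.r_[xf(p,[[-.155,-.135,.012],[-.155,.135,.012],[.135,.135,.047],[.135,-.135,.047],[-.027,-.115,.056],[-.027,.115,.056],[-.015,0,.012],[-.06,.098,.075]]),xf(p,[[-.06+.097*np.sin(.15),.098,.171]])]
big=cv2.resize(vis[110:285,160:370],None,fx=3.4,fy=3.4,interpolation=cv2.INTER_CUBIC)
for q in proj('top',P):cv2.circle(big,tuple(int(v) for v in np.round((q-[160,110])*3.4)),3,(255,0,255),1)
cv2.imwrite('pics/crop1.png',big)
print(P.round(3).tolist())
E
python3 a.py
```

```text
11681.0
[[ 0.48654667  0.19821563  0.012     ]
 [ 0.41056724 -0.05720444  0.012     ]]
fix (array([ 0.59692314,  0.02683564, -0.29812607]), np.float64(0.043535756910417625))
scene fix 8535.0
(array([ 0.60089235,  0.02891938, -0.28926493]), np.float64(0.03217753885385437))
719.0 521.0
wedge 0.25 (array([0.45455212, 0.35214516, 0.37094317]), np.float64(0.09494123101257193))
wedge 0.25 (array([0.45347169, 0.35293928, 0.40446679]), np.float64(0.06590643935117232))
wedge 0.25 (array([0.45329661, 0.35273885, 0.38343228]), np.float64(0.16598897990211647))
wedge 3.391592653589793 (array([0.44988147, 0.35105498, 3.40443769]), np.float64(0.1377839592025962))
wedge 3.391592653589793 (array([0.44538668, 0.34918007, 3.36638401]), np.float64(0.5222234767227428))
wedge 3.391592653589793 (array([0.44940305, 0.3501059 , 3.42179221]), np.float64(0.6682688609922172))
[[0.409, -0.057, 0.012], [0.488, 0.201, 0.012], [0.766, 0.116, 0.047], [0.686, -0.142, 0.047], [0.537, -0.075, 0.056], [0.605, 0.145, 0.056], [0.583, 0.031, 0.012], [0.568, 0.138, 0.075], [0.582, 0.134, 0.171]]
```

View pics/crop1.png

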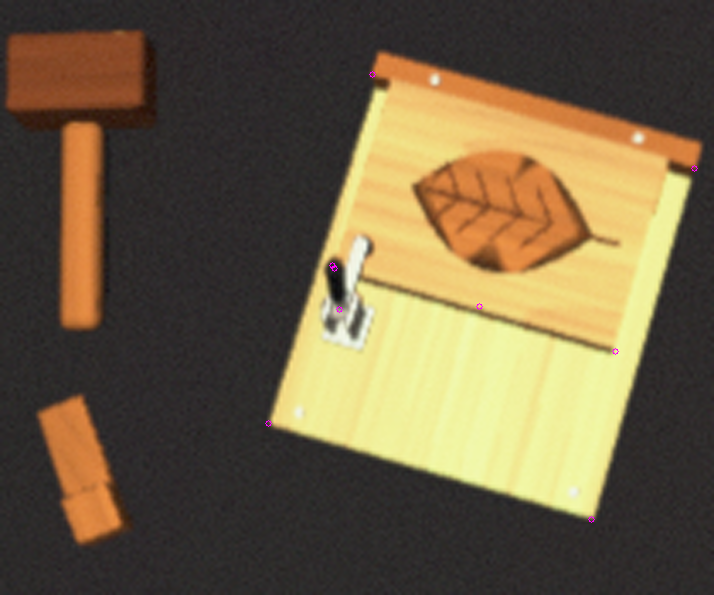

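The wood-coloured wedge is at top (183,248), scene (418,232), with its grip block nearer the robot. The look-alikes are blue at (133,240) and red at (203,313). The crop confirms the stepped wedge shape, and the plain block is on the other side at (450,237). Lever first.

```bash
cat >> fit.py <<'E'
def go(x,y,z,yaw):
    s=sense();R=np.array(s['ee_rot']);d=R.T@(np.array([x,y,z])-s['tcp_pos'])*1000
    cy=np.arctan2(R[1,0],R[0,0]);a=-((yaw-cy+np.pi)%(2*np.pi)-np.pi)
    print('t',d.round(1),'az',round(a,3),'time',round(s['time_s'],2),'F',np.round(s['wrist_force'],1))
F=np.array([.599,.028,-.293])
def gof(x,y,z,yaw=0,F=F):
    p=xf(F,[[x,y,z]])[0];go(*p,F[2]+yaw)
E
python3 -c "
from fit import *
gof(.045,.098,.223)
print(sense()['ee_rot'])"
```

```text
t [ 5.545e+02  2.328e+02 -5.000e-01] az -0.162 time 1.4 F [ 0.5 -0.  -0.5]
[[ 8.98373007e-01 -4.39233355e-01  1.52838122e-05]
 [-4.39233355e-01 -8.98373007e-01 -5.42706977e-06]
 [ 1.61143144e-05 -1.83762711e-06 -1.00000000e+00]]
```

Call:
{"name": "servo_tool", "arguments": {
  "deltas": [
    {"tx": 554,"ty": 233,"tz": 0,"az": -0.162,"claw": 0},
    {"tx": 554,"ty": 233,"tz": 0,"az": -0.162,"claw": 0},
    {"tx": 554,"ty": 233,"tz": 0,"az": -0.162,"claw": 0},
    {"tx": 554,"ty": 233,"tz": 0,"az": -0.162,"claw": 0},
    {"tx": 554,"ty": 233,"tz": 0,"az": -0.162,"claw": 0},
    {"tx": 554,"ty": 233,"tz": 0,"az": -0.162,"claw": 0},
    {"tx": 554,"ty": 233,"tz": 0,"az": -0.162,"claw": 0},
    {"tx": 554,"ty": 233,"tz": 0,"az": -0.162,"claw": 0},
    {"tx": 554,"ty": 233,"tz": 0,"az": -0.162,"claw": 0},
    {"tx": 554,"ty": 233,"tz": 0,"az": -0.162,"claw": 0},
    {"tx": 554,"ty": 233,"tz": 0,"az": -0.162,"claw": 0},
    {"tx": 554,"ty": 233,"tz": 0,"az": -0.162,"claw": 0}
  ]
}}

```text
schema error: expected keys tx, ty, tz, ax, ay, az, claw
```

```bash
python3 -c "
from fit import *
gof(.045,.098,.223)
cv2.imwrite('pics/w1.png',capture('wrist'))"
```

```text
t [ 5.545e+02  2.328e+02 -5.000e-01] az -0.162 time 1.4 F [ 0.5 -0.  -0.5]
```

All keys are needed.

Call:
{"name": "servo_tool", "arguments": {
  "deltas": [
    {"tx": 554,"ty": 233,"tz": 0,"ax": 0,"ay": 0,"az": -0.162,"claw": 0},
    {"tx": 554,"ty": 233,"tz": 0,"ax": 0,"ay": 0,"az": -0.162,"claw": 0},
    {"tx": 554,"ty": 233,"tz": 0,"ax": 0,"ay": 0,"az": -0.162,"claw": 0},
    {"tx": 554,"ty": 233,"tz": 0,"ax": 0,"ay": 0,"az": -0.162,"claw": 0},
    {"tx": 554,"ty": 233,"tz": 0,"ax": 0,"ay": 0,"az": -0.162,"claw": 0},
    {"tx": 554,"ty": 233,"tz": 0,"ax": 0,"ay": 0,"az": -0.162,"claw": 0},
    {"tx": 554,"ty": 233,"tz": 0,"ax": 0,"ay": 0,"az": -0.162,"claw": 0},
    {"tx": 554,"ty": 233,"tz": 0,"ax": 0,"ay": 0,"az": -0.162,"claw": 0},
    {"tx": 554,"ty": 233,"tz": 0,"ax": 0,"ay": 0,"az": -0.162,"claw": 0},
    {"tx": 554,"ty": 233,"tz": 0,"ax": 0,"ay": 0,"az": -0.162,"claw": 0},
    {"tx": 554,"ty": 233,"tz": 0,"ax": 0,"ay": 0,"az": -0.162,"claw": 0},
    {"tx": 554,"ty": 233,"tz": 0,"ax": 0,"ay": 0,"az": -0.162,"claw": 0}
  ]
}}

```text
time_s: 2.45
tcp_pos: [0.6045, 0.1831, 0.2228]
ee_rot: [[0.957, -0.289, 0.0], [-0.289, -0.957, 0.0], [0.0, -0.0, -1.0]]
wrist_force: [0.9, 0.9, 0.0]
gripper_width: 0.173
gripper_force: 0.0
```

```bash
python3 -c "
from fit import *
gof(.045,.098,.223)
cv2.imwrite('pics/w1.png',capture('wrist'))"
```

```text
t [84.5 52.1 -0.2] az 0.0 time 2.45 F [0.9 0.9 0. ]
```

Call:
{"name": "servo_tool", "arguments": {
  "deltas": [
    {"tx": 84,"ty": 52,"tz": 0,"ax": 0,"ay": 0,"az": 0,"claw": 0},
    {"tx": 84,"ty": 52,"tz": 0,"ax": 0,"ay": 0,"az": 0,"claw": 0},
    {"tx": 84,"ty": 52,"tz": 0,"ax": 0,"ay": 0,"az": 0,"claw": 0},
    {"tx": 84,"ty": 52,"tz": 0,"ax": 0,"ay": 0,"az": 0,"claw": 0}
  ]
}}

```text
time_s: 2.83
tcp_pos: [0.6706, 0.1076, 0.2215]
ee_rot: [[0.956, -0.293, -0.001], [-0.293, -0.956, -0.001], [-0.0, 0.001, -1.0]]
wrist_force: [0.4, 0.9, 0.0]
gripper_width: 0.009
gripper_force: 0.0
```

```bash
python3 -c "
from fit import *
gof(.045,.098,.150)
C=cam('wrist');im=capture('wrist')
P=xf(F,[[-.155,-.135,.012],[-.155,.135,.012],[.135,.135,.047],[.135,-.135,.047],[-.027,-.115,.056],[-.027,.115,.056],[-.027,0,.056],[-.06,.098,.075],[-.06+.097*np.sin(.15),.098,.171]])
Q=proj('wrist',P,C);print(Q.round())
for q in Q:
    if 0<=q[0]<640 and 0<=q[1]<480: cv2.circle(im,tuple(int(v) for v in q.round()),4,(255,0,255),1)
cv2.imwrite('pics/w1.png',im)"
```

```text
t [-0.6 -1.1 71.5] az -0.005 time 2.83 F [0.4 0.9 0. ]
[[534. 392.]
 [285. 397.]
 [271. 108.]
 [598. 111.]
 [557. 298.]
 [299. 301.]
 [431. 300.]
 [319. 346.]
 [319. 402.]]
```

View pics/w1.png

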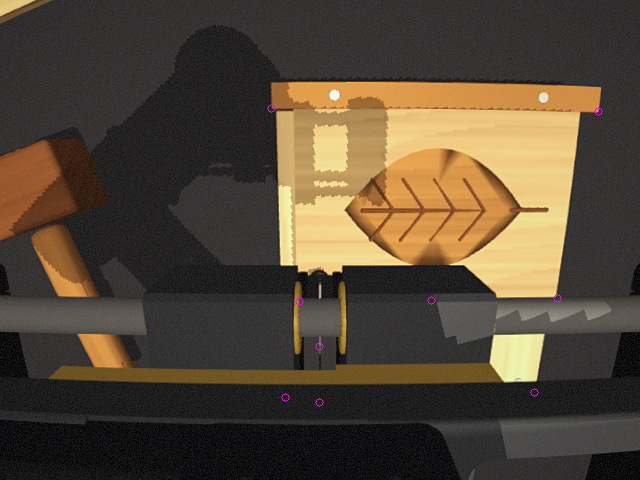

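The fence top corners at (273,108) and (600,111) match the predicted points to about 2 px, so the fixture pose holds. Next I go down behind the handle and push it back.

Call:
{"name": "servo_tool", "arguments": {
  "deltas": [
    {"tx": -20,"ty": -1,"tz": 35,"ax": 0,"ay": 0,"az": 0,"claw": 0},
    {"tx": -40,"ty": -1,"tz": 70,"ax": 0,"ay": 0,"az": 0,"claw": 0},
    {"tx": -60,"ty": -1,"tz": 71,"ax": 0,"ay": 0,"az": 0,"claw": 0},
    {"tx": -70,"ty": -1,"tz": 71,"ax": 0,"ay": 0,"az": 0,"claw": 0},
    {"tx": -81,"ty": -1,"tz": 71,"ax": 0,"ay": 0,"az": 0,"claw": 0},
    {"tx": -92,"ty": -1,"tz": 71,"ax": 0,"ay": 0,"az": 0,"claw": 0},
    {"tx": -103,"ty": -1,"tz": 71,"ax": 0,"ay": 0,"az": 0,"claw": 0},
    {"tx": -115,"ty": -1,"tz": 73,"ax": 0,"ay": 0,"az": 0,"claw": 0},
    {"tx": -125,"ty": -1,"tz": 77,"ax": 0,"ay": 0,"az": 0,"claw": 0},
    {"tx": -135,"ty": -1,"tz": 82,"ax": 0,"ay": 0,"az": 0,"claw": 0},
    {"tx": -135,"ty": -1,"tz": 82,"ax": 0,"ay": 0,"az": 0,"claw": 0}
  ]
}}

```text
time_s: 3.8
tcp_pos: [0.5387, 0.1517, 0.1414]
ee_rot: [[0.958, -0.288, 0.001], [-0.288, -0.958, 0.001], [0.001, -0.002, -1.0]]
wrist_force: [-0.2, 0.6, 0.1]
gripper_width: 0.008
gripper_force: 0.1
```

```bash
python3 -c "
from fit import *
gof(-.112,.098,.120)
im=capture('scene')
cv2.imwrite('pics/s2.png',cv2.resize(im[150:350,260:480],None,fx=2.7,fy=2.7))"
```

```text
t [-18.6   3.   21.4] az 0.001 time 3.8 F [-0.2  0.6  0.1]
```

View pics/s2.png

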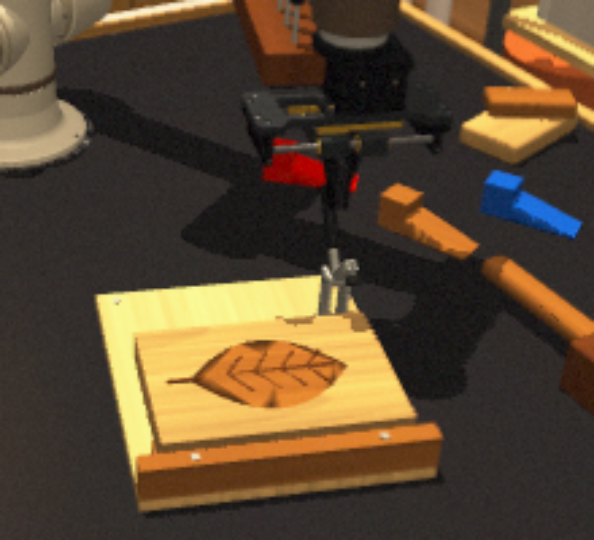

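The lever is swinging: its nose has risen off the panel at crop (348,265). I continue the arc.

Call:
{"name": "servo_tool", "arguments": {
  "deltas": [
    {"tx": -6,"ty": 1,"tz": 5,"ax": 0,"ay": 0,"az": 0,"claw": 0},
    {"tx": -11,"ty": 2,"tz": 11,"ax": 0,"ay": 0,"az": 0,"claw": 0},
    {"tx": -16,"ty": 2,"tz": 17,"ax": 0,"ay": 0,"az": 0,"claw": 0},
    {"tx": -20,"ty": 2,"tz": 22,"ax": 0,"ay": 0,"az": 0,"claw": 0},
    {"tx": -20,"ty": 2,"tz": 22,"ax": 0,"ay": 0,"az": 0,"claw": 0},
    {"tx": -20,"ty": 2,"tz": 22,"ax": 0,"ay": 0,"az": 0,"claw": 0},
    {"tx": 10,"ty": 2,"tz": -20,"ax": 0,"ay": 0,"az": 0,"claw": 0},
    {"tx": 5,"ty": 2,"tz": -60,"ax": 0,"ay": 0,"az": 0,"claw": 0},
    {"tx": 5,"ty": 2,"tz": -85,"ax": 0,"ay": 0,"az": 0,"claw": 0},
    {"tx": 5,"ty": 2,"tz": -85,"ax": 0,"ay": 0,"az": 0,"claw": 0}
  ]
}}

```text
time_s: 4.68
tcp_pos: [0.5479, 0.1481, 0.2328]
ee_rot: [[0.957, -0.288, 0.012], [-0.288, -0.958, 0.004], [0.011, -0.007, -1.0]]
wrist_force: [0.7, -0.1, 0.8]
gripper_width: 0.004
gripper_force: 0.0
```

```bash
python3 -c "
from fit import *
W=[.4535,.353,.385]
g=xf(W,[[-.040,0,.15]])[0];print(g);go(*g,W[2])
s=sense();print(s['joints'],s['tcp_pos'])"
```

```text
[0.41642806 0.33797763 0.15      ]
t [-181.4 -143.3   82. ] az -0.677 time 4.68 F [ 0.7 -0.1  0.8]
[ 31.57632539  15.65174956  -7.49336293   0.18102765 -66.1358713
  41.59783481] [0.54785206 0.14811927 0.23278755]
```

Call:
{"name": "servo_tool", "arguments": {
  "deltas": [
    {"tx": -60,"ty": -48,"tz": 10,"ax": 0,"ay": 0,"az": -0.226,"claw": 87},
    {"tx": -181,"ty": -143,"tz": 40,"ax": 0,"ay": 0,"az": -0.677,"claw": 87},
    {"tx": -181,"ty": -143,"tz": 60,"ax": 0,"ay": 0,"az": -0.677,"claw": 87},
    {"tx": -181,"ty": -143,"tz": 80,"ax": 0,"ay": 0,"az": -0.677,"claw": 87},
    {"tx": -181,"ty": -143,"tz": 80,"ax": 0,"ay": 0,"az": -0.677,"claw": 87},
    {"tx": -181,"ty": -143,"tz": 80,"ax": 0,"ay": 0,"az": -0.677,"claw": 87},
    {"tx": -181,"ty": -143,"tz": 80,"ax": 0,"ay": 0,"az": -0.677,"claw": 87},
    {"tx": -181,"ty": -143,"tz": 80,"ax": 0,"ay": 0,"az": -0.677,"claw": 87},
    {"tx": -181,"ty": -143,"tz": 80,"ax": 0,"ay": 0,"az": -0.677,"claw": 87}
  ]
}}

```text
time_s: 5.43
tcp_pos: [0.4119, 0.3363, 0.1452]
ee_rot: [[0.927, 0.375, -0.001], [0.375, -0.927, -0.001], [-0.001, 0.001, -1.0]]
wrist_force: [-0.4, -0.4, 0.3]
gripper_width: 0.602
gripper_force: 0.0
```

```bash
python3 -c "
from fit import *
W=[.4535,.353,.385]
g=xf(W,[[-.040,0,.009]])[0];go(*g,W[2])
C=cam('wrist');im=capture('wrist')
def dr(im,Q,o,f):
    for q in Q: cv2.circle(im,tuple(int(v) for v in ((q-o)*f).round()),3,(255,0,255),1)
Q=proj('wrist',xf(W,WED[0]+WED[1]),C);dr(im,Q,0,1)
t=capture('scene')
t=cv2.resize(t[180:340,280:460],(540,480))
cv2.imwrite('pics/w3.png',cv2.resize(np.hstack([im,t]),None,fx=.66,fy=.66,interpolation=cv2.INTER_AREA))"
```

```text
t [  4.9   0.  136.2] az -0.001 time 5.43 F [-0.4 -0.4  0.3]
```

View pics/w3.png

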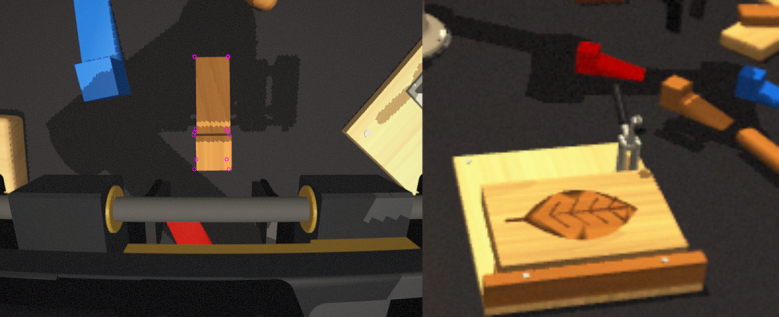

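Overlay matches the wedge (its thin end points away). The lever nose stands up, clear of the panel. Descend and grip.

Call:
{"name": "servo_tool", "arguments": {
  "deltas": [
    {"tx": 5,"ty": 0,"tz": 10,"ax": 0,"ay": 0,"az": 0,"claw": 87},
    {"tx": 5,"ty": 0,"tz": 45,"ax": 0,"ay": 0,"az": 0,"claw": 87},
    {"tx": 5,"ty": 0,"tz": 80,"ax": 0,"ay": 0,"az": 0,"claw": 87},
    {"tx": 5,"ty": 0,"tz": 110,"ax": 0,"ay": 0,"az": 0,"claw": 87},
    {"tx": 5,"ty": 0,"tz": 130,"ax": 0,"ay": 0,"az": 0,"claw": 87},
    {"tx": 5,"ty": 0,"tz": 136,"ax": 0,"ay": 0,"az": 0,"claw": 87},
    {"tx": 5,"ty": 0,"tz": 136,"ax": 0,"ay": 0,"az": 0,"claw": 87},
    {"tx": 5,"ty": 0,"tz": 136,"ax": 0,"ay": 0,"az": 0,"claw": 30},
    {"tx": 5,"ty": 0,"tz": 136,"ax": 0,"ay": 0,"az": 0,"claw": 25},
    {"tx": 5,"ty": 0,"tz": 136,"ax": 0,"ay": 0,"az": 0,"claw": 25},
    {"tx": 5,"ty": 0,"tz": 136,"ax": 0,"ay": 0,"az": 0,"claw": 25},
    {"tx": 5,"ty": 0,"tz": 136,"ax": 0,"ay": 0,"az": 0,"claw": 25}
  ]
}}

```text
time_s: 6.53
tcp_pos: [0.417, 0.3389, 0.0106]
ee_rot: [[0.927, 0.375, 0.001], [0.375, -0.927, 0.002], [0.002, -0.001, -1.0]]
wrist_force: [-0.1, 0.1, 0.4]
gripper_width: 0.708
gripper_force: 0.0
```

Call:
{"name": "servo_tool", "arguments": {
  "deltas": [
    {"tx": 0,"ty": 0,"tz": 0,"ax": 0,"ay": 0,"az": 0,"claw": 10},
    {"tx": 0,"ty": 0,"tz": 0,"ax": 0,"ay": 0,"az": 0,"claw": 10},
    {"tx": 0,"ty": 0,"tz": 0,"ax": 0,"ay": 0,"az": 0,"claw": 10},
    {"tx": 0,"ty": 0,"tz": 0,"ax": 0,"ay": 0,"az": 0,"claw": 10}
  ]
}}

```text
time_s: 6.87
tcp_pos: [0.4166, 0.3382, 0.0096]
ee_rot: [[0.927, 0.375, -0.0], [0.375, -0.927, -0.001], [-0.0, 0.0, -1.0]]
wrist_force: [-0.1, 1.1, 1.5]
gripper_width: 0.412
gripper_force: 30.0
```

```bash
python3 -c "
from fit import *
gof(-.134,-.015,.160)"
```

```text
t [ -61.1  283.8 -150.3] az 0.677 time 6.87 F [-0.1  1.1  1.5]
```

Call:
{"name": "servo_tool", "arguments": {
  "deltas": [
    {"tx": 0,"ty": 0,"tz": -20,"ax": 0,"ay": 0,"az": 0,"claw": 10},
    {"tx": 0,"ty": 0,"tz": -50,"ax": 0,"ay": 0,"az": 0,"claw": 10},
    {"tx": 0,"ty": 0,"tz": -90,"ax": 0,"ay": 0,"az": 0.05,"claw": 10},
    {"tx": -5,"ty": 20,"tz": -130,"ax": 0,"ay": 0,"az": 0.12,"claw": 10},
    {"tx": -13,"ty": 50,"tz": -160,"ax": 0,"ay": 0,"az": 0.2,"claw": 10},
    {"tx": -20,"ty": 85,"tz": -160,"ax": 0,"ay": 0,"az": 0.3,"claw": 10},
    {"tx": -28,"ty": 125,"tz": -160,"ax": 0,"ay": 0,"az": 0.4,"claw": 10},
    {"tx": -36,"ty": 165,"tz": -160,"ax": 0,"ay": 0,"az": 0.5,"claw": 10},
    {"tx": -44,"ty": 205,"tz": -160,"ax": 0,"ay": 0,"az": 0.6,"claw": 10},
    {"tx": -52,"ty": 243,"tz": -160,"ax": 0,"ay": 0,"az": 0.677,"claw": 10},
    {"tx": -58,"ty": 270,"tz": -155,"ax": 0,"ay": 0,"az": 0.677,"claw": 10},
    {"tx": -61,"ty": 284,"tz": -150,"ax": 0,"ay": 0,"az": 0.677,"claw": 10}
  ]
}}

```text
time_s: 7.87
tcp_pos: [0.4662, 0.0494, 0.1594]
ee_rot: [[0.956, -0.292, -0.0], [-0.292, -0.956, 0.0], [-0.0, 0.0, -1.0]]
wrist_force: [0.5, -0.5, -0.1]
gripper_width: 0.408
gripper_force: 30.0
```

```bash
python3 -c "
from fit import *
gof(-.134,-.015,.0216)
s=sense();print(s['gripper_width'],s['gripper_force'])
C=cam('wrist');im=capture('wrist')
P=xf(F,[[-.155,-.135,.012],[-.155,.135,.012],[.135,.135,.047],[.135,-.135,.047],[-.027,-.115,.056],[-.027,.115,.056],[-.027,0,.056],[-.06,.098,.075]])
p=s['tcp_pos'];y=F[2]
Q=np.r_[proj('wrist',P,C)]
for q in Q: cv2.circle(im,tuple(int(v) for v in q.round()),3,(255,0,255),1)
R=s['ee_rot'];T=p+np.array([[.098,y,z] for y in(-.018,.018) for z in(.0096,.0046)])@np.array(R).T
for q in proj('wrist',T,C): cv2.circle(im,tuple(int(v) for v in q.round()),3,(0,255,0),1)
cv2.imwrite('pics/w4.png',im)"
```

```text
t [ -0.6  -2.9 137.8] az -0.003 time 7.87 F [ 0.5 -0.5 -0.1]
0.4078797188518001 30.000468771904707
```

View pics/w4.png

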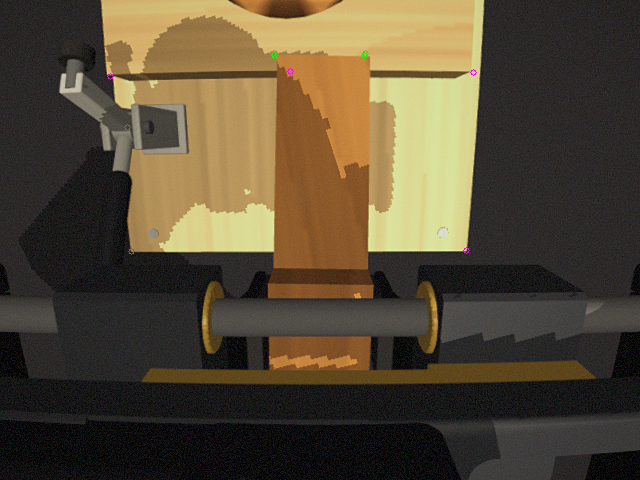

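The wedge is square in the grip, and its toe at (275–365,55) matches the prediction. The board corners match too. The panel's front edge is about 3 px nearer than predicted, so x is about -29 mm. The handle lies at left, around (120,200). I shift to y = -22 mm to clear it and set the wedge down.

Call:
{"name": "servo_tool", "arguments": {
  "deltas": [
    {"tx": -1,"ty": 4,"tz": 20,"ax": 0,"ay": 0,"az": 0,"claw": 10},
    {"tx": -1,"ty": 4,"tz": 50,"ax": 0,"ay": 0,"az": 0,"claw": 10},
    {"tx": -1,"ty": 4,"tz": 80,"ax": 0,"ay": 0,"az": 0,"claw": 10},
    {"tx": -1,"ty": 4,"tz": 105,"ax": 0,"ay": 0,"az": 0,"claw": 10},
    {"tx": -1,"ty": 4,"tz": 120,"ax": 0,"ay": 0,"az": 0,"claw": 10},
    {"tx": -1,"ty": 4,"tz": 128,"ax": 0,"ay": 0,"az": 0,"claw": 10},
    {"tx": -1,"ty": 4,"tz": 132,"ax": 0,"ay": 0,"az": 0,"claw": 10},
    {"tx": -1,"ty": 4,"tz": 135,"ax": 0,"ay": 0,"az": 0,"claw": 10},
    {"tx": -1,"ty": 4,"tz": 137,"ax": 0,"ay": 0,"az": 0,"claw": 10},
    {"tx": -1,"ty": 4,"tz": 138,"ax": 0,"ay": 0,"az": 0,"claw": 10},
    {"tx": -1,"ty": 4,"tz": 138,"ax": 0,"ay": 0,"az": 0,"claw": 10}
  ]
}}

```text
time_s: 8.83
tcp_pos: [0.4649, 0.049, 0.0222]
ee_rot: [[0.957, -0.288, 0.001], [-0.288, -0.957, 0.001], [0.001, -0.001, -1.0]]
wrist_force: [0.1, 0.2, -0.1]
gripper_width: 0.413
gripper_force: 30.0
```

```bash
python3 -c "
from fit import *
gof(-.085,-.022,.0216);s=sense();print(s['moment'],s['tcp_pos'])
S=capture('scene');np.save('s0.npy',S)"
```

```text
t [49.4  3.4  0.6] az 0.0 time 8.83 F [ 0.1  0.2 -0.1]
[-0.0638215   0.04948537 -0.02773453] [0.46493587 0.04898683 0.02216242]
```

Call:
{"name": "servo_tool", "arguments": {
  "deltas": [
    {"tx": 0,"ty": 4,"tz": 0.7,"ax": 0,"ay": 0,"az": 0,"claw": 10},
    {"tx": 0,"ty": 4,"tz": 1.2,"ax": 0,"ay": 0,"az": 0,"claw": 10},
    {"tx": 0,"ty": 4,"tz": 1.2,"ax": 0,"ay": 0,"az": 0,"claw": 10},
    {"tx": 0,"ty": 4,"tz": 1.2,"ax": 0,"ay": 0,"az": 0,"claw": 10}
  ]
}}

```text
time_s: 9.22
tcp_pos: [0.4641, 0.045, 0.0216]
ee_rot: [[0.958, -0.288, 0.002], [-0.288, -0.958, 0.001], [0.002, -0.001, -1.0]]
wrist_force: [-1.1, 0.5, 6.5]
gripper_width: 0.412
gripper_force: 30.0
```

Call:
{"name": "servo_tool", "arguments": {
  "deltas": [
    {"tx": 5,"ty": 0,"tz": 0,"ax": 0,"ay": 0,"az": 0,"claw": 10},
    {"tx": 10,"ty": 0,"tz": 0,"ax": 0,"ay": 0,"az": 0,"claw": 10},
    {"tx": 15,"ty": 0,"tz": 0,"ax": 0,"ay": 0,"az": 0,"claw": 10},
    {"tx": 20,"ty": 0,"tz": 0,"ax": 0,"ay": 0,"az": 0,"claw": 10},
    {"tx": 24,"ty": 0,"tz": 0,"ax": 0,"ay": 0,"az": 0,"claw": 10},
    {"tx": 27,"ty": 0,"tz": 0,"ax": 0,"ay": 0,"az": 0,"claw": 10},
    {"tx": 30,"ty": 0,"tz": 0,"ax": 0,"ay": 0,"az": 0,"claw": 10},
    {"tx": 30,"ty": 0,"tz": 0,"ax": 0,"ay": 0,"az": 0,"claw": 10}
  ]
}}

```text
time_s: 9.88
tcp_pos: [0.4909, 0.0356, 0.0215]
ee_rot: [[0.957, -0.289, -0.002], [-0.289, -0.957, -0.001], [-0.002, 0.001, -1.0]]
wrist_force: [-5.2, -0.4, 9.9]
gripper_width: 0.41
gripper_force: 30.0
```

Call:
{"name": "servo_tool", "arguments": {
  "deltas": [
    {"tx": 2,"ty": 0,"tz": 0,"ax": 0,"ay": 0,"az": 0,"claw": 10},
    {"tx": 3,"ty": 0,"tz": 0,"ax": 0,"ay": 0,"az": 0,"claw": 10},
    {"tx": 3,"ty": 0,"tz": 0,"ax": 0,"ay": 0,"az": 0,"claw": 10}
  ]
}}

```text
time_s: 10.13
tcp_pos: [0.4932, 0.0348, 0.0216]
ee_rot: [[0.957, -0.289, -0.003], [-0.289, -0.957, -0.001], [-0.003, 0.002, -1.0]]
wrist_force: [-6.1, 1.2, 11.7]
gripper_width: 0.414
gripper_force: 30.0
```

Call:
{"name": "servo_tool", "arguments": {
  "deltas": [
    {"tx": 2,"ty": 0,"tz": 0,"ax": 0,"ay": 0,"az": 0,"claw": 10},
    {"tx": 3,"ty": 0,"tz": 0,"ax": 0,"ay": 0,"az": 0,"claw": 10},
    {"tx": 3,"ty": 0,"tz": 0,"ax": 0,"ay": 0,"az": 0,"claw": 10}
  ]
}}

```text
time_s: 10.38
tcp_pos: [0.4961, 0.0339, 0.0216]
ee_rot: [[0.957, -0.289, -0.003], [-0.289, -0.957, -0.001], [-0.003, 0.002, -1.0]]
wrist_force: [-5.7, 2.0, 10.9]
gripper_width: 0.414
gripper_force: 30.0
```

Call:
{"name": "servo_tool", "arguments": {
  "deltas": [
    {"tx": 2,"ty": 0,"tz": 0,"ax": 0,"ay": 0,"az": 0,"claw": 10},
    {"tx": 3,"ty": 0,"tz": 0,"ax": 0,"ay": 0,"az": 0,"claw": 10},
    {"tx": 3,"ty": 0,"tz": 0,"ax": 0,"ay": 0,"az": 0,"claw": 10}
  ]
}}

```text
time_s: 10.63
tcp_pos: [0.499, 0.0331, 0.0216]
ee_rot: [[0.957, -0.289, -0.003], [-0.289, -0.957, -0.001], [-0.002, 0.001, -1.0]]
wrist_force: [-5.2, 1.6, 10.8]
gripper_width: 0.409
gripper_force: 30.0
```

```bash
python3 -c "
from fit import *
gof(-.085,-.022,.0216)"
```

```text
t [12.2 -2.  -0.1] az -0.0 time 10.63 F [-5.2  1.6 10.8]
```

Call:
{"name": "servo_tool", "arguments": {
  "deltas": [
    {"tx": 0,"ty": 0,"tz": -0.4,"ax": 0,"ay": 0,"az": 0,"claw": 10},
    {"tx": 0,"ty": 0,"tz": -0.4,"ax": 0,"ay": 0,"az": 0,"claw": 10},
    {"tx": 1,"ty": 0,"tz": -0.4,"ax": 0,"ay": 0,"az": 0,"claw": 10},
    {"tx": 2,"ty": 0,"tz": -0.4,"ax": 0,"ay": 0,"az": 0,"claw": 10},
    {"tx": 2,"ty": 0,"tz": -0.4,"ax": 0,"ay": 0,"az": 0,"claw": 10}
  ]
}}

```text
time_s: 11.05
tcp_pos: [0.5013, 0.0327, 0.0216]
ee_rot: [[0.957, -0.289, -0.002], [-0.289, -0.957, -0.001], [-0.002, 0.001, -1.0]]
wrist_force: [-5.8, 2.1, 9.6]
gripper_width: 0.414
gripper_force: 30.0
```

Call:
{"name": "servo_tool", "arguments": {
  "deltas": [
    {"tx": 1,"ty": 0,"tz": 0,"ax": 0,"ay": 0,"az": 0,"claw": 10},
    {"tx": 2,"ty": 0,"tz": 0,"ax": 0,"ay": 0,"az": 0,"claw": 10},
    {"tx": 3,"ty": 0,"tz": 0,"ax": 0,"ay": 0,"az": 0,"claw": 10},
    {"tx": 3,"ty": 0,"tz": 0,"ax": 0,"ay": 0,"az": 0,"claw": 10}
  ]
}}

```text
time_s: 11.38
tcp_pos: [0.5023, 0.0319, 0.0216]
ee_rot: [[0.957, -0.289, -0.006], [-0.289, -0.957, -0.001], [-0.005, 0.002, -1.0]]
wrist_force: [-10.1, 5.0, 14.7]
gripper_width: 0.41
gripper_force: 30.0
```

Call:
{"name": "servo_tool", "arguments": {
  "deltas": [
    {"tx": 1,"ty": 0,"tz": 0,"ax": 0,"ay": 0,"az": 0,"claw": 10},
    {"tx": 2,"ty": 0,"tz": 0,"ax": 0,"ay": 0,"az": 0,"claw": 10},
    {"tx": 3,"ty": 0,"tz": 0,"ax": 0,"ay": 0,"az": 0,"claw": 10},
    {"tx": 3,"ty": 0,"tz": 0,"ax": 0,"ay": 0,"az": 0,"claw": 10}
  ]
}}

```text
time_s: 11.72
tcp_pos: [0.5037, 0.0309, 0.0215]
ee_rot: [[0.957, -0.289, -0.009], [-0.289, -0.957, -0.001], [-0.008, 0.004, -1.0]]
wrist_force: [-14.6, 6.1, 16.5]
gripper_width: 0.41
gripper_force: 30.0
```

```bash
python3 -c "
from fit import *
gof(-.085,-.022,.0216)
im=capture('scene');s0=np.load('s0.npy')
f=lambda a:cv2.resize(a[240:345,290:430],None,fx=2.8,fy=2.8,interpolation=cv2.INTER_CUBIC)
C=cam('wrist');w=capture('wrist')
cv2.imwrite('pics/s5.png',np.vstack([np.hstack([f(s0),f(im)]),cv2.resize(w[0:250],(784,306))]))"
```

```text
t [ 7.1 -2.8 -0.1] az -0.001 time 11.72 F [-14.6   6.1  16.5]
```

View pics/s5.png

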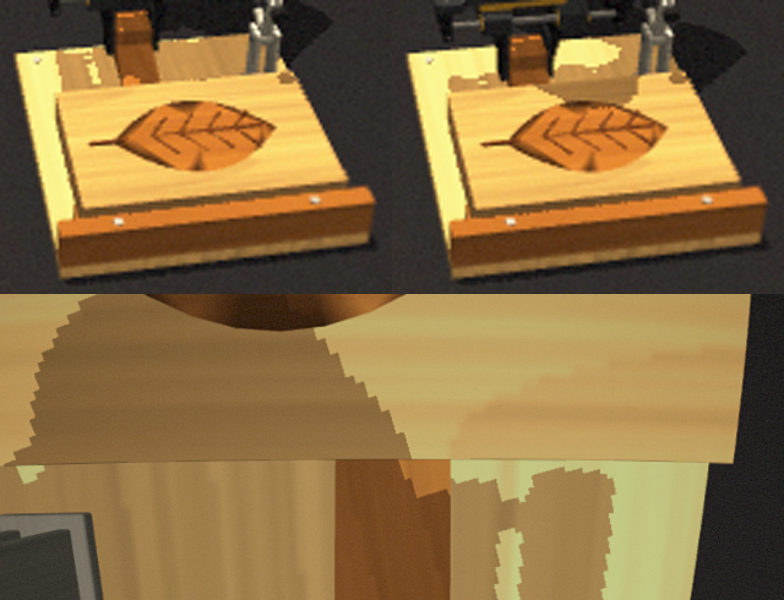

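Contact: the panel is now against the fence, and the push has risen to about 16 N partly because I'm pressing down. I ease the press and push on.

Call:
{"name": "servo_tool", "arguments": {
  "deltas": [
    {"tx": 0,"ty": 0,"tz": -0.6,"ax": 0,"ay": 0,"az": 0,"claw": 10},
    {"tx": 0,"ty": 0,"tz": -1,"ax": 0,"ay": 0,"az": 0,"claw": 10},
    {"tx": 0,"ty": 0,"tz": -1,"ax": 0,"ay": 0,"az": 0,"claw": 10}
  ]
}}

```text
time_s: 12.07
tcp_pos: [0.5045, 0.0307, 0.0215]
ee_rot: [[0.957, -0.29, -0.007], [-0.29, -0.957, -0.001], [-0.006, 0.003, -1.0]]
wrist_force: [-9.0, 3.8, 7.1]
gripper_width: 0.408
gripper_force: 30.0
```

Call:
{"name": "servo_tool", "arguments": {
  "deltas": [
    {"tx": 1,"ty": 0,"tz": 0,"ax": 0,"ay": 0,"az": 0,"claw": 10},
    {"tx": 2,"ty": 0,"tz": 0,"ax": 0,"ay": 0,"az": 0,"claw": 10},
    {"tx": 3,"ty": 0,"tz": 0,"ax": 0,"ay": 0,"az": 0,"claw": 10},
    {"tx": 3,"ty": 0,"tz": 0,"ax": 0,"ay": 0,"az": 0,"claw": 10}
  ]
}}

```text
time_s: 12.4
tcp_pos: [0.507, 0.0296, 0.0215]
ee_rot: [[0.957, -0.29, -0.008], [-0.29, -0.957, -0.002], [-0.007, 0.004, -1.0]]
wrist_force: [-9.9, 2.8, 8.6]
gripper_width: 0.413
gripper_force: 30.0
```

```bash
python3 -c "
from fit import *
gof(-.081,-.022,.0216)
w=capture('wrist');np.save('wr1.npy',w)
C=cam('wrist')
for e in((-.025,.056),(-.025,.059),(-.029,.056)):print(proj('wrist',xf(F,[[e[0],-.08,e[1]],[e[0],.03,e[1]]]),C).round(1).tolist())
g=cv2.GaussianBlur(cv2.cvtColor(w,cv2.COLOR_BGR2GRAY).astype(float),(0,0),1)
d=np.abs(np.diff(g,axis=0));
for x in(150,200,300,450,550):print(x,100+d[100:180,x].argmax())
"
```

```text
t [ 7.6 -3.  -0.1] az -0.001 time 12.4 F [-9.9  2.8  8.6]
[[494.4, 145.3], [143.3, 146.3]]
[[498.4, 145.6], [139.3, 146.6]]
[[493.2, 158.2], [144.5, 159.2]]
150 146
200 145
300 145
450 145
550 147
```

Front edge confirmed at fixture x = -25 (against the fence); lift by geometry is about 1.6 mm. I continue.

Call:
{"name": "servo_tool", "arguments": {
  "deltas": [
    {"tx": 1,"ty": 0,"tz": -0.3,"ax": 0,"ay": 0,"az": 0,"claw": 10},
    {"tx": 2,"ty": 0,"tz": -0.3,"ax": 0,"ay": 0,"az": 0,"claw": 10},
    {"tx": 3,"ty": 0,"tz": -0.3,"ax": 0,"ay": 0,"az": 0,"claw": 10},
    {"tx": 4,"ty": 0,"tz": -0.3,"ax": 0,"ay": 0,"az": 0,"claw": 10},
    {"tx": 4,"ty": 0,"tz": -0.3,"ax": 0,"ay": 0,"az": 0,"claw": 10}
  ]
}}

```text
time_s: 12.87
tcp_pos: [0.5107, 0.0284, 0.0216]
ee_rot: [[0.957, -0.29, -0.008], [-0.29, -0.957, -0.002], [-0.008, 0.004, -1.0]]
wrist_force: [-8.9, 3.1, 6.2]
gripper_width: 0.412
gripper_force: 30.0
```

Call:
{"name": "servo_tool", "arguments": {
  "deltas": [
    {"tx": 1,"ty": 0,"tz": -0.2,"ax": 0,"ay": 0,"az": 0,"claw": 10},
    {"tx": 2,"ty": 0,"tz": -0.2,"ax": 0,"ay": 0,"az": 0,"claw": 10},
    {"tx": 3,"ty": 0,"tz": -0.2,"ax": 0,"ay": 0,"az": 0,"claw": 10},
    {"tx": 4,"ty": 0,"tz": -0.2,"ax": 0,"ay": 0,"az": 0,"claw": 10},
    {"tx": 4,"ty": 0,"tz": -0.2,"ax": 0,"ay": 0,"az": 0,"claw": 10}
  ]
}}

```text
time_s: 13.28
tcp_pos: [0.5147, 0.0272, 0.0216]
ee_rot: [[0.957, -0.29, -0.008], [-0.29, -0.957, -0.002], [-0.007, 0.004, -1.0]]
wrist_force: [-8.6, 1.2, 4.9]
gripper_width: 0.412
gripper_force: 30.0
```

```bash
python3 -c "
from fit import *
gof(-.081,-.022,.0216)
s=sense();w=capture('wrist');C=cam('wrist')
for dz in(0,.003,.005):print(dz,proj('wrist',xf(F,[[-.025,-.115,.056+dz],[-.025,0,.056+dz]]),C).round(1).tolist())
p=np.array(s['tcp_pos']);R=np.array(s['ee_rot'])
pts=[[x,y,z] for y in(-.018,.018) for x,z in((.018,.0096-.042),(.018,.0096-.025))]
Q=proj('wrist',p+np.array(pts)@R.T,C);print(Q.round(1).tolist())
for q in Q: cv2.circle(w,tuple(int(v) for v in q.round()),3,(255,0,255),1)
for q in proj('wrist',xf(F,[[-.025,-.115,.056],[-.025,-.115,.0595]]),C): cv2.circle(w,tuple(int(v) for v in q.round()),2,(0,0,255),1)
im=capture('scene')
f=lambda a:cv2.resize(a[225:345,280:435],(400,310),interpolation=cv2.INTER_CUBIC)
cv2.imwrite('pics/w6.png',np.vstack([np.hstack([f(np.load('s0.npy')),f(im)]),cv2.resize(w[100:320],(800,275))]))"
```

```text
t [-0.6 -3.1 -0. ] az -0.001 time 13.28 F [-8.6  1.2  4.9]
0 [[594.8, 172.7], [239.0, 171.5]]
0.003 [[600.8, 173.6], [237.2, 172.4]]
0.005 [[604.9, 174.3], [235.9, 173.0]]
[[266.3, 280.7], [272.1, 265.5], [371.8, 280.6], [366.3, 265.4]]
```

View pics/w6.png

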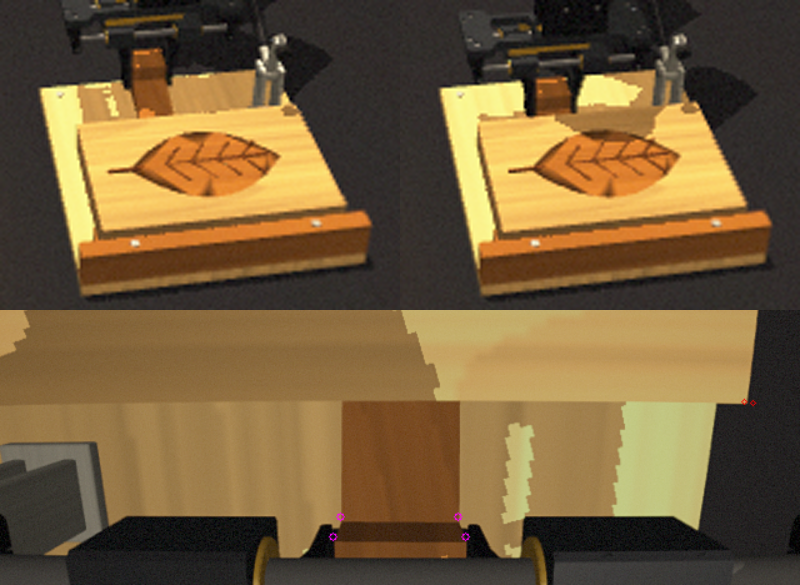

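Call:
{"name": "servo_tool", "arguments": {
  "deltas": [
    {"tx": 0.5,"ty": 0,"tz": 0,"ax": 0,"ay": 0.003,"az": 0,"claw": 10},
    {"tx": 1,"ty": 0,"tz": 0,"ax": 0,"ay": 0.006,"az": 0,"claw": 10},
    {"tx": 2,"ty": 0,"tz": 0,"ax": 0,"ay": 0.008,"az": 0,"claw": 10},
    {"tx": 2,"ty": 0,"tz": 0,"ax": 0,"ay": 0.008,"az": 0,"claw": 10},
    {"tx": 2,"ty": 0,"tz": 0,"ax": 0,"ay": 0.008,"az": 0,"claw": 10},
    {"tx": 2,"ty": 0,"tz": 0,"ax": 0,"ay": 0.008,"az": 0,"claw": 10}
  ]
}}

```text
time_s: 13.88
tcp_pos: [0.5162, 0.0266, 0.0216]
ee_rot: [[0.957, -0.29, -0.001], [-0.29, -0.957, -0.004], [-0.0, 0.004, -1.0]]
wrist_force: [-9.4, 2.6, 5.3]
gripper_width: 0.413
gripper_force: 30.0
```

```bash
python3 -c "
from fit import *
gof(-.081,-.022,.0216)
w=capture('wrist');C=cam('wrist');w0=np.load('wr1.npy')
g=cv2.GaussianBlur(cv2.cvtColor(w,cv2.COLOR_BGR2GRAY).astype(float),(0,0),1)
r=[np.abs(np.diff(g[:,x]))[140:215].argmax()+140 for x in(100,200,300,400,500,550)];print(r)
row=int(r[-1])-12
print('right edge',row,540+np.abs(np.diff(g[row,540:])).argmax())
for dz in(0,.002,.004,.006):
    a,b=proj('wrist',xf(F,[[-.025,-.115,.056+dz],[0,-.115,.056+dz*.84]]),C);t=(row-a[1])/(b[1]-a[1]);print(dz,a.round(1),'x at row',(a+t*(b-a))[0].round(1))
im=capture('scene')
for P in([-.025,-.115],[-.025,.115],):
    print('scene dz px/mm',(proj('scene',xf(F,[[*P,.057]]))-proj('scene',xf(F,[[*P,.056]]))).round(2).tolist())
s0=cv2.cvtColor(np.load('s0.npy'),cv2.COLOR_BGR2GRAY);s1=cv2.cvtColor(im,cv2.COLOR_BGR2GRAY)
def bs(a,b,c):
    x,y=np.round(proj('scene',c)[0]).astype(int);sl=np.s_[y-10:y+11,x-14:x+15]
    return cv2.phaseCorrelate(a[sl].astype(np.float64),b[sl].astype(np.float64),cv2.createHanningWindow((29,21),cv2.CV_64F))
for n,P in(('leaf',[.053,0,.06]),('leafL',[.053,.04,.06]),('leafR',[.053,-.04,.06])):
    c=xf(F,[P]);h=(P[0]-.135)/-.16
    d=(proj('scene',xf(F,[[P[0],P[1],.064]]))-proj('scene',xf(F,[[P[0],P[1],.060]])))[0]; e=(proj('scene',xf(F,[[P[0]+.004,P[1],.06]]))-proj('scene',c))[0]
    print(n,bs(s0,s1,c),'per 4mm up',d.round(2),'per 4mm back',e.round(2),'fraction',round(h,2))
"
```

```text
t [-2.2 -3.2 -0.1] az -0.001 time 13.88 F [-9.4  2.6  5.3]
[np.int64(178), np.int64(177), np.int64(176), np.int64(176), np.int64(179), np.int64(177)]
right edge 165 597
0 [593.1 176.7] x at row 594.5
0.002 [597.  177.4] x at row 598.4
0.004 [601. 178.] x at row 602.5
0.006 [605.2 178.6] x at row 606.6
scene dz px/mm [[-0.0, -0.31]]
scene dz px/mm [[0.04, -0.3]]
leaf ((0.2970150419716209, -0.18218598656377516), 1.0200728344689673) per 4mm up [ 0.1  -1.26] per 4mm back [0.38 1.  ] fraction 0.51
leafL ((0.0860727901485312, -0.013851004039340253), 1.01610794846347) per 4mm up [ 0.13 -1.25] per 4mm back [0.42 0.99] fraction 0.51
leafR ((0.20058886041725899, -0.16868884536307682), 1.1647589759498658) per 4mm up [ 0.07 -1.26] per 4mm back [0.33 1.01] fraction 0.51
```

Run:
```python
from fit import *
c=calibration('wrist');K,d,_=cam('wrist')
def C(p,R):
    T=np.eye(4);U,_,V=np.linalg.svd(np.array(R));T[:3,:3]=U@V;T[:3,3]=p;return K,d,T@np.array(c['hand_eye'])
w4=cv2.imread('pics/w4.png');wr=np.load('wr1.npy');w=capture('wrist');s=sense()
def edge(im,row,lo,hi):
    g=cv2.GaussianBlur(im.max(2).astype(float),(0,0),1.2);D=np.abs(np.diff(g[row-3:row+4,lo:hi].mean(0)));k=D.argmax()
    return lo+k+.5+(0.5*(D[k-1]-D[k+1])/(D[k-1]-2*D[k]+D[k+1]))
def run(n,im,Cc,x0,row,lo,hi):
    e=edge(im,row,lo,hi);o=[]
    for dz in(0,.004):
        a,b=proj('wrist',xf(F,[[x0,-.115,.056+dz],[x0+.04,-.115,.056+dz*.75]]),Cc);o.append((a+(row-a[1])/(b[1]-a[1])*(b-a))[0])
    print(n,'edge',round(e,2),'pred0',round(o[0],2),'pred4mm',round(o[1],2),'lift',round((e-o[0])/(o[1]-o[0])*4,2))
I=[[.956,-.292,0],[-.292,-.956,0],[0,0,-1]]
run('w4',w4,C([.4662,.0494,.1594],I),-.029,40,450,510)
R1=[[0.957,-0.29,-0.008],[-0.29,-0.957,-0.002],[-0.007,0.004,-1.0]]
for r in(100,125):run('wr1',wr,C([.507,.0296,.0215],R1),-.025,r,560,639)
for r in(110,135,160):run('now',w,C(s['tcp_pos'],s['ee_rot']),-.025,r,560,639)
```

```text
w4 edge 481.61 pred0 474.96 pred4mm 476.97 lift 13.24
wr1 edge 602.62 pred0 603.8 pred4mm 611.4 lift -0.62
wr1 edge 599.74 pred0 601.05 pred4mm 609.0 lift -0.66
now edge 604.03 pred0 600.87 pred4mm 608.03 lift 1.77
now edge 601.31 pred0 597.97 pred4mm 605.48 lift 1.78
now edge 598.44 pred0 595.07 pred4mm 602.93 lift 1.72
```

Between frames the panel's edge rose by 2.4 mm for 9.8 mm of travel, which matches 1 in 4 and means no slip. Total lift is about 3.5 mm, and the panel is at the fence. Handing in.

```bash
python3 -c "
from station import *
print(finish_job())"
```

```text
the job is handed in; nothing more can be done
None
```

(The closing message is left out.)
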